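Swing shut and latch the mosaic tile case

ROBOT

A 6-joint arm with a two-finger parallel gripper is mounted at the origin on the work surface. World frame = base frame: x ahead of the robot, y to its left, z up, the work surface at z = 0. Lengths are in m, angles in rad, forces in N, time in s.
With the tool pointing down it reaches from about 0.35 to 0.975 m from the base axis. Payload 7.1 kg.
Tool frame: the origin (TCP) lies midway between the tips of the shut fingers; the grasp point (between the pads) lies 19 mm behind it; z points along the fingers, x is the direction in which the jaws open and shut, and the axes are right-handed (so a half turn about z gives the same grasp; the last joint's range is limited). The gripper opens to 88 mm and grips with 3 to 60 N. Pads are 20 mm wide; open, the fingers measure 115 mm over their backs; the gripper's body (75 mm by 178 mm) begins 61 mm behind the grasp point.
Start: joints at [-1.217, 0.423, 1.63, -0, 1.089, -0.019], TCP at [0.228, -0.582, 0.223] pointing down, gripper open.
Joint ranges: [-3, 3], [-0.9, 2.11], [0.09, 2.58], [-1.31, 4.45], [0.11, 2.69], [-2.54, 2.54]. Speed limits (rad/s): [2.39, 2.39, 3.01, 3.14, 3.14, 3.14].

INTERFACE

Orientations are given as a unit quaternion [w, x, y, z].
In Python, from station import move_pose, movel, movej, command_gripper, wait, inverse_kinematics, read_camera, camera_info, MotionError, job_done, get_time, get_joint_pos, get_qvel, get_effort, get_tcp_pos, get_ee_rot, get_ft_force, get_ft_torque, get_grip_width gives the robot as it stands. Calls block until the motion is done:
- move_pose(position, orientation): joint-space move of the TCP to a pose.
- movel(position, frame=None, v=0.15, until_force=None): straight line of the TCP; frame=None keeps the orientation; v is the mean speed in m/s. With until_force (N) it stops when the force on the tool has changed by that much, and returns True; else False.
- movej(angles): joint-space move.
- command_gripper(opening): opening from 0.0 (shut) to 1.0 (fully open); the grip force is fixed at half the most; returns when the fingers have stopped.
- wait(seconds).
- inverse_kinematics(position, orientation): joint angles nearest the present ones, or None.
- read_camera(name): name is "scene" or "top" or "wrist"; returns the picture (480x640x3 uint8, red, green, blue); there is no depth.
- camera_info(name): a dict with "intrinsics" (3x3 intrinsics, pixels), "T" (4x4, takes a point from camera to world coordinates); the wrist camera has in their place "tool_from_camera" (4x4, takes a point from camera to tool coordinates, whose origin is the TCP and whose axes are the tool frame's). Camera axes: x right, y up, looking along -z (the intrinsics and any distortion apply to the point x, -y, -z); pixel columns grow to the right and rows downward; lengths in m; the calibration is good to about 2 mm. A picture is of the moment at which its call begins: read the wrist's pose just before it. camera_info takes no time and is no camera call.
A pose or a line that the arm cannot do raises MotionError and nothing moves.
- job_done(): hands the job in, once; it reports no verdict.
Readings, each from a call of its own:
- get_time(): time.
- get_joint_pos(): joint angles.
- get_qvel(): joint speeds.
- get_effort(): joint torques, N m.
- get_tcp_pos(): TCP position.
- get_ee_rot(): TCP orientation.
- get_ft_force(): force on the tool from outside, world axes, zero at the start.
- get_ft_torque(): the same for the moment, N m.
- get_grip_width(): opening from 0.0 (shut) to 1.0 (fully open).
Only numpy, scipy, OpenCV 4.12 (cv2) and the standard library are available. Lean on these libraries where they do the work, as an engineer would, in place of code of your own. Each camera call takes 0.05 s, during which the arm holds its last target.

TASK

Close the tile case: gently push its open lid over past upright, let its own weight swing it shut without touching the case while it falls, then, once it lies still on its ball catch, press its front edge gently down on the cork strip until the catch snaps and the lid is fully home. Never touch the freshly set mosaic on the lid, and leave the glue bottle, the glass votive and the little bowl where they stand.

Things in the scene. Friction and masses are not known exactly. Their poses are not given: they have to be found in the camera images.
- case: open wooden tile case, fixed to the table, 200 (its x) x 260 (its y) x 65 mm high, walls 8 mm; origin at the centre of its underside; its +x side carries the lid's hinge, its -x side the ball catch. It carries the lid, the mosaic and the cork strip
- hinge (a point): centre of the lid's hinge axis, on the top of the case's +x rim, 65 mm above the table; the axis runs along the case's y
- lid (a joint): lid angle in rad: 0 shut on its felt-padded stop, pi/2 upright, 1.95 open, leaning back on its stop at the start. Lid 200 x 260 x 16 mm, about 0.5 kg, its underside passing through the hinge axis. Damped (soft-close): it balances near 1.5 and, pushed past that and let go, falls in 2 to 5 s and comes to rest ajar at 0.04 to 0.05, on the ball catch
- strip_foot (a point): middle of the cork strip's foot, on the lid's outer face (16 mm from its underside), 175 mm from the hinge axis. Lid axes: x towards the hinge, z out of the outer face (up when shut). The strip is 45 mm (x) by 240 mm (y), 152 to 198 mm from the hinge, and stands 5 to 22 mm proud of the face: how much differs each time and is not measured
- mosaic: freshly set mosaic panel on the lid's outer face, between hinge and cork strip, 15 to 140 mm from the hinge axis, 220 mm wide, 4 mm proud; origin at the centre of its foot. Not to be touched
- glue_mid (a point): loose white glue bottle with yellow label, diameter 48, height 130 mm; point at its centre, half-way up
- votive_mid (a point): loose clear glass cup, diameter 80, height 85 mm; point at its centre, half-way up
- pot_mid (a point): loose blue bowl, diameter 90, height 45 mm; point at its centre, half-way up
- catch (a point): sprung ball catch inside the middle of the case's -x wall. Pressing the ajar lid's front edge with roughly 10 N carries it over the ball: over some 8 mm of travel the force rises, then drops to nothing; at about 0.008 rad the lid snaps on to its stop and stays. Let go before that, it lifts again. The stop is stiff: creep on to it; press with less than 25 N

How it is judged:
On the way, in this order (a step that is already met when the one before it is completed fails the run):
1. the lid has been pushed past upright (value of joint lid below 1.46 rad), for 0.1 s.
2. the lid has swung down by its own weight and lies ajar on the catch, untouched (value of joint lid between 0.025 and 0.09 rad and contact force between anything else and case below 0.2 N), for 0.2 s.
At the end, for the whole second after the job is handed in: The lid is latched fully shut (within 0.008 rad of its stop) and the glue bottle, votive and bowl stand within 15 mm of where they were (value of joint lid below 0.008 rad and distance of each of glue_mid, votive_mid, pot_mid from where it was at the start of the episode below 0.015 m); the robot touches nothing.
It fails at once if the robot touches the case while the lid is falling (between 0.95 and 0.1 rad) (value of joint lid between 0.1 and 0.95 rad and contact force between any of the fingers, the arm and case above 0.3 N).
It fails at once if the mosaic is touched (contact force between anything else and mosaic above 0.5 N).
It fails at once if the case or lid is pushed with more than 25 N (contact force between any of the fingers, the arm and case above 25 N).
It fails at once if a bystander is knocked aside or over (distance of any of glue_mid, votive_mid, pot_mid from where it was at the start of the episode above 0.03 m).
It also fails if it takes over 61 s, if anything falls off the work surface, if the arm or the gripper's body presses on something with over 40 N, if the wrist force passes 120 N, or if a joint passes its speed limit or range.

## Working session

There is one attempt and no reset: what is moved stays moved. The work goes in short steps, each a Python script; the robot and the scene stay as the last script left them, time stands still between calls to the robot, and variables do not carry over. Pictures are saved under pics/ and viewed, and the job is handed in when it is done.

```bash
ls; mkdir -p pics
python3 - <<'E'
from station import *
import cv2
for n in ("scene","top","wrist"):
    im=read_camera(n); cv2.imwrite(f"pics/a_{n}.png",im[:,:,::-1]); print(n,{k:(v.round(4).tolist() if hasattr(v,'round') else v) for k,v in camera_info(n).items()})
print(get_time(),get_tcp_pos(),get_ee_rot())
E
```

```text
pics
scene {'intrinsics': [[465.4439, 0.0, 324.5546], [0.0, 465.4439, 242.237], [0.0, 0.0, 1.0]], 'T': [[-0.4962, -0.4902, 0.7166, 1.2391], [0.868, -0.2604, 0.4229, 0.3708], [-0.0207, 0.8318, 0.5547, 0.5646], [0.0, 0.0, 0.0, 1.0]]}
top {'intrinsics': [[481.3314, 0.0, 320.4676], [0.0, 481.3314, 231.3388], [0.0, 0.0, 1.0]], 'T': [[-0.022, 0.984, -0.177, 0.4777], [-0.9997, -0.0193, 0.0167, -0.0203], [0.013, 0.1773, 0.9841, 0.8785], [0.0, 0.0, 0.0, 1.0]]}
wrist {'intrinsics': [[430.3498, 0.0, 315.8976], [0.0, 430.3498, 241.1311], [0.0, 0.0, 1.0]], 'tool_from_camera': [[1.0, -0.0006, -0.0005, 0.0], [-0.0008, -0.9546, -0.2979, -0.0827], [-0.0003, 0.2979, -0.9546, -0.1629], [0.0, 0.0, 0.0, 1.0]]}
0.15 [ 0.22750551 -0.58168182  0.22209803] [-3.41760714e-04  8.25895268e-01 -5.63823257e-01 -4.73592225e-04]
```

View pics/a_scene.png

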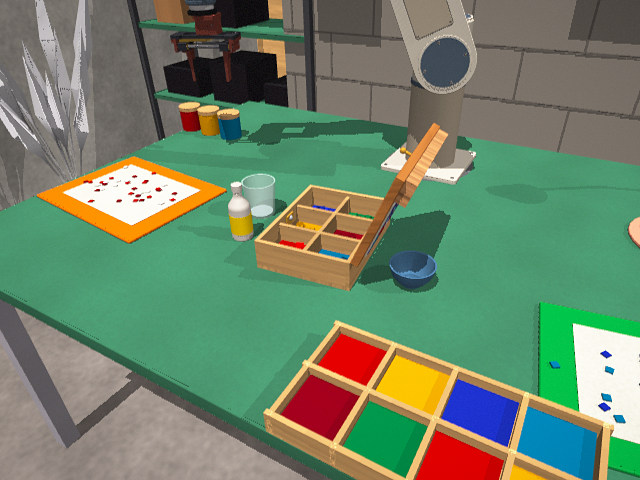

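View pics/a_top.png

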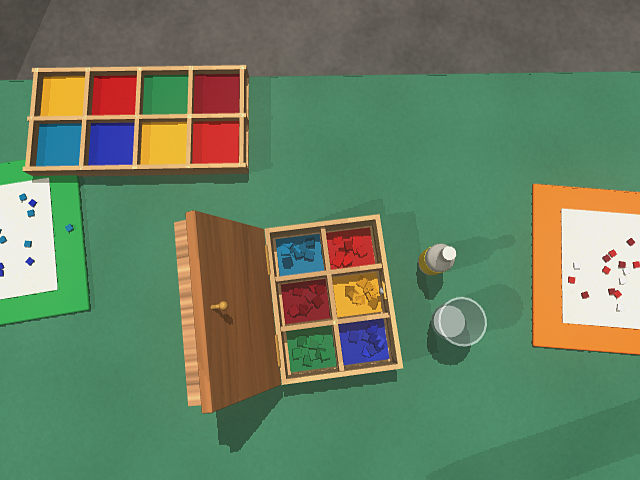

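View pics/a_wrist.png

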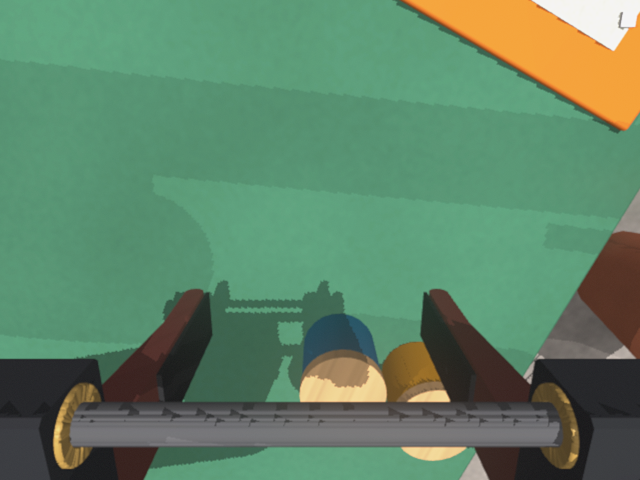

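The top view shows the case's right (catch) corners at about (380,215) and (402,367), with the hinge line from about (267,229) to (284,384). The lid leans to image left (+y), and the bottle (440,258) and votive (460,322) stand on the catch side. The scene view shows the bowl at (413,268), beneath the leaning lid. Next I cast rays through these pixels.

```bash
cat > h.py <<'E'
import numpy as np, cv2
from station import *
def ray(cam,u,v):
    c=camera_info(cam);K=np.array(c["intrinsics"]);T=np.array(c["T"])
    d=np.array([(u-K[0,2])/K[0,0],-(v-K[1,2])/K[1,1],-1.]);return T[:3,3],T[:3,:3]@d
def onz(cam,u,v,z):
    o,d=ray(cam,u,v);return o+d*(z-o[2])/d[2]
def proj(cam,p):
    c=camera_info(cam);K=np.array(c["intrinsics"]);T=np.array(c["T"])
    q=T[:3,:3].T@(np.array(p)-T[:3,3]);return K[0,0]*q[0]/-q[2]+K[0,2],K[1,1]*-q[1]/-q[2]+K[1,2]
E
python3 - <<'E'
from h import *
im=cv2.imread("pics/a_top.png")
c=cv2.resize(im[190:420,160:500],None,fx=2.3,fy=2.3,interpolation=cv2.INTER_CUBIC);cv2.imwrite("pics/b_top.png",c)
im=cv2.imread("pics/a_scene.png")
c=cv2.resize(im[110:300,210:470],None,fx=3,fy=3,interpolation=cv2.INTER_CUBIC);cv2.imwrite("pics/b_sc.png",c)
P={k:onz("top",*k,.065) for k in [(380,215),(402,367),(267,229),(284,384)]}
for k,p in P.items(): print(k,p.round(4))
p=list(P.values());print([np.linalg.norm(p[i]-p[j]) for i,j in [(0,1),(2,3),(0,2),(1,3)]])
hsv=cv2.cvtColor(im,cv2.COLOR_BGR2HSV)
m=cv2.inRange(hsv,(100,80,30),(120,255,200));m[:240]=0;m[300:]=0;m[:,:385]=0;m[:,445:]=0
ys,xs=np.where(m>0);print(xs.min(),xs.max(),ys.min(),ys.max(), onz("scene",(xs.min()+xs.max())/2,(ys.min()+ys.max())/2,.0225))
E
```

```text
(380, 215) [ 0.6507 -0.1378  0.065 ]
(402, 367) [ 0.3957 -0.1627  0.065 ]
(267, 229) [0.6299 0.0575 0.065 ]
(284, 384) [0.3735 0.0306 0.065 ]
[np.float64(0.2562824026932467), np.float64(0.257851469750115), np.float64(0.19645465326612382), np.float64(0.1945646466693921)]
389 436 251 288 [0.54140368 0.1533154  0.0225    ]
```

View pics/b_top.png

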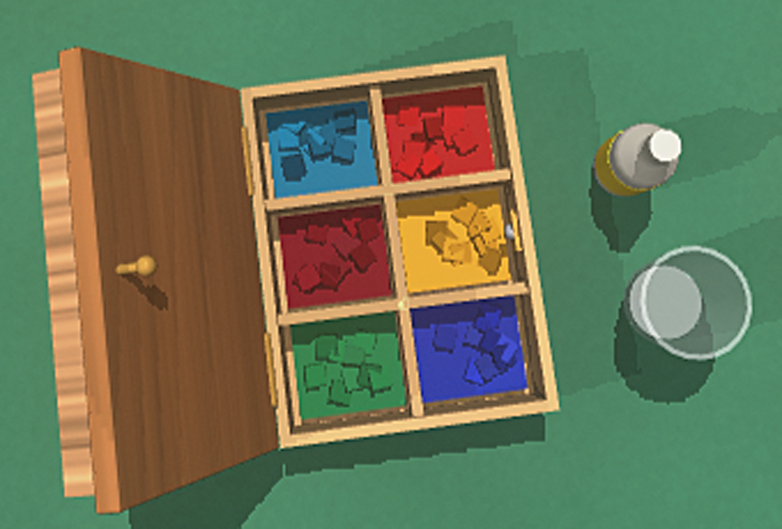

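View pics/b_sc.png

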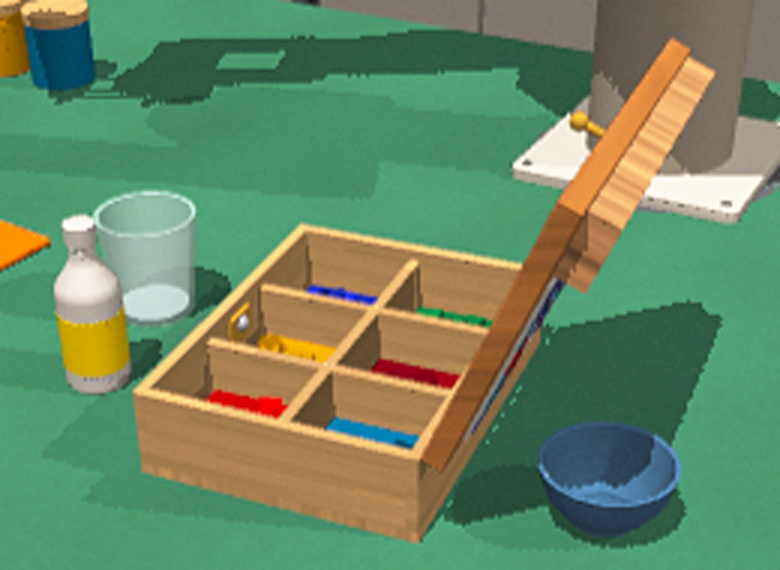

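```bash
cat >> h.py <<'E'
_px=[(379.6,214.8),(402.6,368.3),(264.8,229.1),(283.,384.4)]  # catch far, catch near, hinge far, hinge near
_P=[onz("top",*p,.065) for p in _px]
C=np.mean(_P,0);C[2]=0
_a=(_P[2]+_P[3]-_P[0]-_P[1]); _b=(_P[1]+_P[3]-_P[0]-_P[2]) # +x ; along +-y
_a=_a[:2]/np.linalg.norm(_a); _b=_b[:2]/np.linalg.norm(_b); _b2=np.array([_b[1],-_b[0]]) 
if _b2@_a<0:_b2=-_b2
EX=np.r_[(_a+_b2)/np.linalg.norm(_a+_b2),0]; EZ=np.array([0,0,1.]); EY=np.cross(EZ,EX)
HG=C+0.1*EX+.065*EZ
def lidpt(th,r,n,y=0): # r from hinge, n above underside
    return HG+EX*(-np.cos(th)*r+np.sin(th)*n)+EZ*(np.sin(th)*r+np.cos(th)*n)+EY*y
E
python3 - <<'E'
from h import *
for p in _P if 0 else []: pass
import h
for p in h._P: print(p.round(4))
p=h._P;print([np.linalg.norm(p[i]-p[j]).round(4) for i,j in [(0,1),(2,3),(0,2),(1,3)]])
print("C",C,"EX",EX,"EY",EY, "angles",np.arctan2(*h._a[::-1]),np.arctan2(*h._b2[::-1]))
for y in(-.13,.13):
  for r,n in[(.2,0),(.2,.016),(0,0)]: print("lid",y,r,n,np.round([proj("top",lidpt(1.95,r,n,y)),proj("scene",lidpt(1.95,r,n,y))],1).tolist())
for hh in (.005,.01,.015,.02,.022):
  for y in(-.12,.12): print(hh,y,np.round([proj("top",lidpt(1.95,.198,.016+hh,y)),proj("top",lidpt(1.95,.152,.016+hh,y)),proj("scene",lidpt(1.95,.198,.016+hh,y)),proj("scene",lidpt(1.95,.152,.016+hh,y))],1).tolist())
print("obs strip top", (33/2.3+160,73/2.3+190),(66/2.3+160,497/2.3+190))
print("obs scene strip", (714/3+210,70/3+110),(585/3+210,290/3+110), "lid", (672/3+210,40/3+110))
g=proj("top",HG); print(g)
# bystanders
for nm,uv,z in[("glue cap",(665/2.3+160,145/2.3+190),.13),("votive rim",(698/2.3+160,303/2.3+190),.085)]: 
  q=onz("top",*uv,z);print(nm,q,((q-C)@EX,(q-C)@EY))
q=np.array([.5414,.1533,0]);print("bowl",((q-C)@EX,(q-C)@EY))
E
```

```text
[ 0.6511 -0.1371  0.065 ]
[ 0.3936 -0.1636  0.065 ]
[0.6298 0.0613 0.065 ]
[0.3729 0.0322 0.065 ]
[np.float64(0.2589), np.float64(0.2586), np.float64(0.1996), np.float64(0.1969)]
C [ 0.51184652 -0.05179183  0.        ] EX [-0.10665589  0.99429599  0.        ] EY [-0.99429599 -0.10665589  0.        ] angles 1.6769245604754877 1.6783863771332086
lid -0.13 0.2 0 [[195.2, 210.1], [394.7, 175.5]]
lid -0.13 0.2 0.016 [[185.2, 212.5], [403.9, 180.6]]
lid -0.13 0 0 [[264.7, 228.7], [348.8, 262.5]]
lid 0.13 0.2 0 [[212.7, 413.7], [432.7, 121.6]]
lid 0.13 0.2 0.016 [[201.8, 414.4], [440.0, 125.4]]
lid 0.13 0 0 [[282.0, 385.0], [390.8, 198.7]]
0.005 -0.12 [[183.6, 220.6], [203.5, 225.1], [407.9, 180.5], [395.5, 202.7]]
0.005 0.12 [[198.7, 406.0], [218.8, 398.6], [440.7, 129.2], [429.6, 148.8]]
0.01 -0.12 [[180.5, 221.3], [200.5, 225.7], [410.7, 182.0], [398.2, 204.2]]
0.01 0.12 [[195.3, 406.2], [215.6, 398.8], [442.9, 130.4], [431.8, 150.0]]
0.015 -0.12 [[177.5, 222.0], [197.6, 226.4], [413.6, 183.6], [400.9, 205.8]]
0.015 0.12 [[192.0, 406.5], [212.5, 399.0], [445.2, 131.6], [434.1, 151.1]]
0.
[... 171 characters left out ...]
23.0], [193.5, 227.3], [417.5, 185.8], [404.7, 207.9]]
0.022 0.12 [[187.4, 406.8], [208.1, 399.4], [448.4, 133.4], [437.2, 152.8]]
obs strip top (174.34782608695653, 221.73913043478262) (188.69565217391306, 406.0869565217391)
obs scene strip (448.0, 133.33333333333334) (405.0, 206.66666666666669) lid (434.0, 123.33333333333333)
(np.float64(273.1238607280767), np.float64(304.68828395771123))
glue cap [ 0.57367794 -0.23464014  0.13      ] (np.float64(-0.18840002925449406), np.float64(-0.041976884056945725))
votive rim [ 0.46648128 -0.26311125  0.085     ] (np.float64(-0.20527558664607903), np.float64(0.06764493573196179))
bowl (np.float64(0.20076992847956093), np.float64(-0.05125915990424905))
```

The predicted lid corners match the picture to within a few pixels. The strip's measured outer edge fits a height of about 20 mm, within the stated 5–22 mm. Next I check reach and go to the push start on the +x side of the lid.

```bash
cat >> h.py <<'E'
from scipy.spatial.transform import Rotation as R
def quat(s):
    x=s*EY; z=-EZ; y=np.cross(z,x); q=R.from_matrix(np.c_[x,y,z]).as_quat(); return np.r_[q[3],q[:3]]
def hp(x,z,y=0): p=HG+EX*x+EY*y; p[2]=z; return p
E
python3 - <<'E'
from h import *
for s in(1,-1):
  for p in(hp(.16,.45),hp(.16,.222),hp(.017,.24),hp(-.175,.2),hp(-.175,.1)):
    q=inverse_kinematics(p,quat(s));print(s,p.round(3),None if q is None else np.round(q,2))
E
```

```text
1 [0.484 0.207 0.45 ] None
1 [0.484 0.207 0.222] None
1 [0.499 0.065 0.24 ] None
1 [ 0.52  -0.126  0.2  ] None
1 [ 0.52  -0.126  0.1  ] None
-1 [0.484 0.207 0.45 ] [ 0.38  0.09  1.56 -0.    1.5   0.27]
-1 [0.484 0.207 0.222] [ 0.38  0.28  1.85 -0.    1.01  0.27]
-1 [0.499 0.065 0.24 ] [ 0.1   0.22  1.88 -0.    1.04 -0.  ]
-1 [ 0.52  -0.126  0.2  ] [-0.26  0.32  1.85 -0.    0.97 -0.37]
-1 [ 0.52  -0.126  0.1  ] [-0.26  0.47  1.91 -0.    0.76 -0.37]
```

Run:
```python
from h import *
q=quat(-1)
p=get_tcp_pos();p[2]=.43;movel(p,v=.3)
move_pose(hp(.17,.43),q)
command_gripper(0.0)
movel(hp(.155,.222),v=.25)
print(get_time(),get_tcp_pos(),hp(.155,.222),get_ft_force())
cv2.imwrite("pics/c.png",read_camera("scene")[:,:,::-1])
```

```text
6.2583 [0.485447   0.20209258 0.2230345 ] [0.48464927 0.20175365 0.222     ] [-0.19750224  1.02869897 -0.51032947]
```

View pics/c.png

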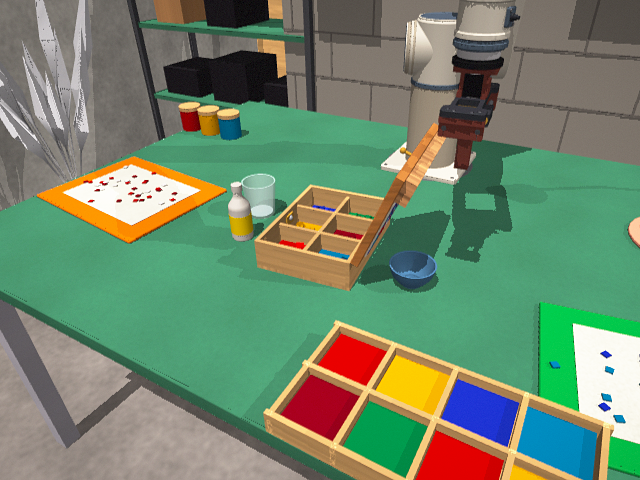

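The closed fingers (about 463,155) stand clear to the right of the strip, with the bowl untouched. Now I push in short segments.

Run:
```python
from h import *
for x in (.115,.09,.07,.05,.035,.02):
    z=.222+(.155-x)*.13
    r=movel(hp(x,z),v=.06,until_force=12)
    t=get_tcp_pos()-HG;print(x,r,round(get_time(),2),(t@EX).round(4),(t[2]+.065).round(4),get_ft_force().round(2))
    if r:break
cv2.imwrite("pics/d.png",read_camera("scene")[:,:,::-1])
```

```text
0.115 False 7.13 0.1151 0.2273 [-0.05  2.45  1.96]
0.09 False 7.7 0.0897 0.2302 [-0.05  1.66  0.05]
0.07 False 8.18 0.0694 0.2329 [-0.54 -0.47 -0.72]
0.05 False 8.67 0.0495 0.2356 [ 0.2   0.09 -0.21]
0.035 False 9.07 0.0345 0.2376 [ 0.04  0.46 -0.3 ]
0.02 False 9.47 0.0195 0.2396 [-0.38 -0.76 -1.4 ]
```

View pics/d.png

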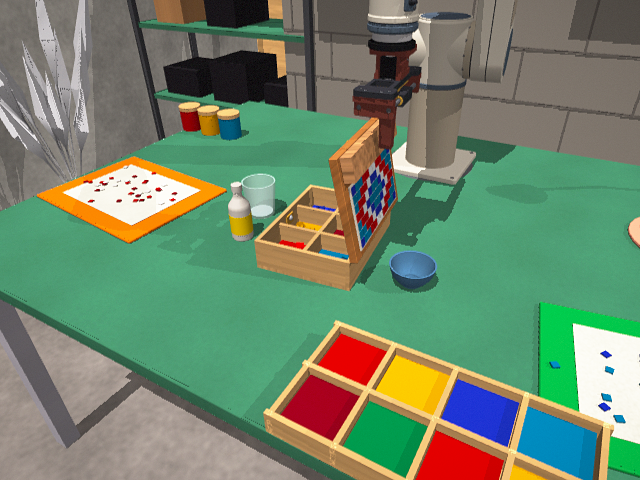

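The lid, with its strip top near (375,125), now leans over the case past upright. I retreat to let it fall.

Run:
```python
from h import *
movel(hp(.08,.27),v=.15)
cv2.imwrite("pics/e0.png",read_camera("scene")[:,:,::-1])
movel(hp(.08,.38),v=.15)
wait(1.5)
print(get_time());cv2.imwrite("pics/e1.png",read_camera("scene")[:,:,::-1])
a=cv2.imread("pics/e0.png")[90:330,200:500];b=cv2.imread("pics/e1.png")[90:330,200:500]
cv2.imwrite("pics/e.png",np.hstack([a,b]))
```

```text
12.55
```

View pics/e.png

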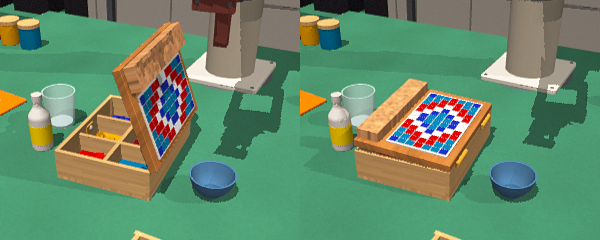

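The left frame shows the lid falling; in the right frame it lies down and slightly ajar, with the front gap near (400,152). I wait for it to settle, then measure the strip top from the scene and top views.

Run:
```python
from h import *
wait(0.8)
a=read_camera("scene")[:,:,::-1];b=read_camera("top")[:,:,::-1]
c1=cv2.resize(a[150:310,230:410],None,fx=3,fy=3,interpolation=cv2.INTER_CUBIC)
c2=cv2.resize(b[180:430,220:460],None,fx=1.92,fy=1.92,interpolation=cv2.INTER_CUBIC)
c2=c2[:480] if c2.shape[0]>480 else c2
w=np.zeros((480,c1.shape[1],3),np.uint8);w=c1[:480]
cv2.imwrite("pics/f1.png",c1);cv2.imwrite("pics/f2.png",c2)
for th in(0,.045):
  for hh in(.015,.0205):
    print(th,hh,[np.round([(np.array(proj("scene",lidpt(th,r,.016+hh,y)))-(230,150))*3,(np.array(proj("top",lidpt(th,r,.016+hh,y)))-(220,180))*1.92]).tolist() for r in(.1525,.1975) for y in(-.12,.12)])
```

```text
0 0.015 [[[138.0, 236.0], [259.0, 76.0]], [[289.0, 81.0], [300.0, 361.0]], [[77.0, 222.0], [310.0, 70.0]], [[235.0, 72.0], [354.0, 354.0]]]
0 0.0205 [[[138.0, 229.0], [260.0, 75.0]], [[288.0, 75.0], [301.0, 362.0]], [[76.0, 215.0], [311.0, 69.0]], [[235.0, 66.0], [356.0, 354.0]]]
0.045 0.015 [[[139.0, 227.0], [258.0, 75.0]], [[290.0, 74.0], [299.0, 362.0]], [[78.0, 211.0], [310.0, 68.0]], [[237.0, 62.0], [354.0, 355.0]]]
0.045 0.0205 [[[139.0, 220.0], [258.0, 74.0]], [[290.0, 67.0], [300.0, 363.0]], [[77.0, 204.0], [311.0, 67.0]], [[237.0, 56.0], [355.0, 356.0]]]
```

View pics/f1.png

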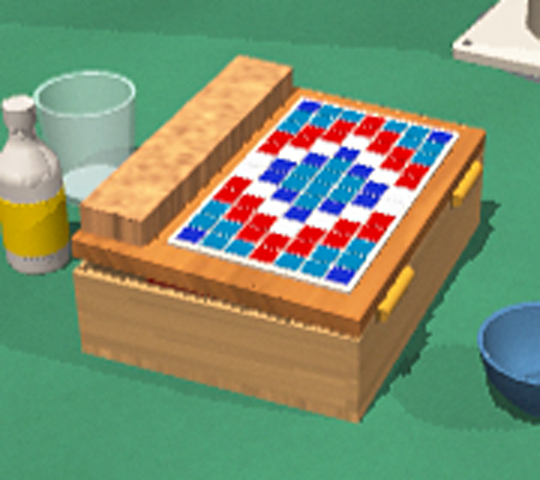

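View pics/f2.png

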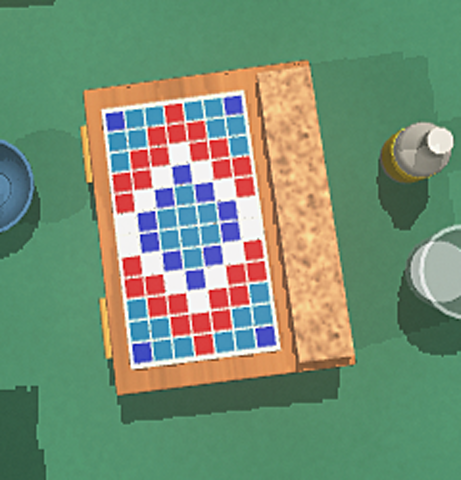

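Both views agree with lid angle ≈ 0.045 and strip height ≈ 20.5 mm to within a pixel or so: the scene corner (90,208) and the top corners (310,63) and (355,363). So the strip top should be at about z = 0.109. I press at 178 mm from the hinge.

Run:
```python
from h import *
X=-.178
movel(hp(X,.34),v=.25); movel(hp(X,.135),v=.2); wait(.3)
f0=get_ft_force(); print(get_time(),f0.round(2))
r=movel(hp(X,.100),v=.012,until_force=2.5)
print("touch",r,get_tcp_pos()[2],(get_ft_force()-f0).round(2),get_time())
z=get_tcp_pos()[2]; pk=0; L=[]
if r:
  for i in range(30):
    z-=.0005
    r=movel(hp(X,z),v=.01,until_force=6)
    f=(get_ft_force()-f0)[2]; pk=max(pk,f); L.append((round(z,4),round(float(get_tcp_pos()[2]),4),round(float(f),1)))
    if r or f>15 or z<.0985: break
    if pk>5 and f<1.5: break
for l in L: print(*l)
print("pk",pk,get_time())
```

```text
16.1667 [-0.5  -0.1   0.19]
touch True 0.11147134058193 [ 0.05 -0.27  1.6 ] 17.9833
0.111 0.1112 5.0
0.1105 0.1107 4.3
0.11 0.1103 6.5
0.1095 0.1099 6.8
0.109 0.1095 7.4
0.1085 0.109 7.7
0.108 0.1085 7.4
0.1075 0.108 7.7
0.107 0.1075 6.8
0.1065 0.1069 6.2
0.106 0.1064 4.6
0.1055 0.1057 3.6
0.105 0.1047 -0.2
pk 7.710210711267177 21.2333
```

The force rose to 7.7 N, then fell to nothing. I creep on gently to confirm it reaches the stop.

Run:
```python
from h import *
X=-.178
f0=np.array([-.5,-.1,.19]);z=get_tcp_pos()[2]
for i in range(16):
    z-=.0003
    r=movel(hp(X,z),v=.006,until_force=5)
    f=(get_ft_force()-f0)[2];print(round(z,4),get_tcp_pos()[2].round(4),round(float(f),1))
    if r or f>9: break
print(get_time())
```

```text
0.1044 0.104 0.7
0.1041 0.1039 -0.4
0.1038 0.1037 -0.6
0.1035 0.1035 0.2
0.1032 0.1032 -0.4
0.1029 0.1029 -0.7
0.1026 0.1026 -0.5
0.1023 0.1023 0.5
0.102 0.102 0.1
0.1017 0.1017 0.8
0.1014 0.1016 3.4
0.1011 0.1016 7.3
0.1008 0.1015 9.2
24.4833
```

The fingers met the stiff stop at z = 0.1016, against a predicted shut strip top of 0.1015. I retreat and check.

Run:
```python
from h import *
X=-.178
movel(hp(X,.14),v=.05);movel(hp(X,.34),v=.2);movel(hp(.12,.38),v=.25);wait(.5)
print(get_time(),get_ft_force().round(1))
a=read_camera("scene")[:,:,::-1];b=read_camera("top")[:,:,::-1]
cv2.imwrite("pics/g1.png",cv2.resize(a[150:310,230:450],None,fx=3,fy=3,interpolation=cv2.INTER_CUBIC));cv2.imwrite("pics/g2.png",b)
d=np.hypot;o=cv2.imread("pics/a_top.png")
print("bystander crop diff",cv2.absdiff(o[235:370,415:500],b[235:370,415:500]).max(), cv2.absdiff(cv2.imread("pics/a_scene.png")[240:290,385:440],a[240:290,385:440]).mean())
```

```text
28.4167 [ 0.1 -0.7 -0. ]
bystander crop diff 28 26.30666666666667
```

View pics/g1.png

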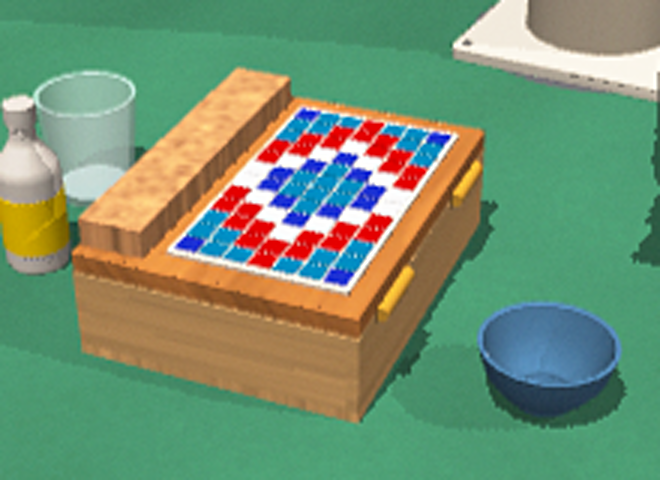

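The lid shows no front gap (corner at (80,220), as predicted for shut). The bowl is at columns 390–437 and rows 251–288, as at the start, and the bottle and votive are unchanged.

```bash
python3 -c "
from station import *
job_done();print(get_time())"
```

```text
the job is handed in; nothing more can be done
the job is handed in; nothing more can be done
```

The tile case is shut and the job is handed in; the simulator gives no verdict, so what follows rests on my own checks. The clock read about 28.5 s of the 61 s at my last check, just before handing in.

- **Push:** I pushed on the cork strip only, with closed fingers, to an estimated 1.41 rad. Wrist forces read between pushes were under about 3 N. I then backed off and the lid fell with the arm clear of it.
- **Rest on the catch:** In both camera views the lid settled ajar at about 0.045 rad, untouched, with the strip standing about 20.5 mm proud.
- **Press:** Pressing 178 mm from the hinge, the force rose to 7.7 N and dropped to zero as the catch snapped. I then crept on to the stop with a peak of about 9 N. The fingers met it at z = 0.1016, against 0.1015 predicted for fully shut.
- **Last checks:**
  - **Lid:** it shows no gap at the front.
  - **Bystanders:** the bowl's outline is within about a pixel of where it was at the start. The bottle and votive look unmoved in the pictures.
  - **Bowl image difference:** the raw difference around the bowl was not small (mean 26). I put it down to changed shadows and the lid no longer being in view there, because the outline matches.

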